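# Run in the clamp levers, sparing the crossed thread

## Robot

A 6-joint arm with a two-finger parallel gripper is mounted at the origin on a cart in front of the work surface, level with it; the furniture and walls round the work are solid. World frame = base frame: x ahead of the robot, y to its left, z up, the work surface at z = 0. Lengths are in m, angles in rad, forces in N, time in s.
With the tool pointing down it reaches from about 0.4 to 0.825 m from the base axis. Payload 7 kg.
Tool frame: the origin (TCP) lies at the very end of the fingers, on their centre line; the grasp point (between the pads) lies arm.hold_point_z behind it (arm.hold_point_z is the distance from the TCP to the grasp point, in m); z points along the fingers, y is the line along which they close (so a half turn about z gives the same grasp; the last joint's range is limited). The gripper opens to 88 mm and grips with 3 to 60 N. Pads are 19 mm wide; open, the fingers measure 130 mm over their backs; the gripper's body (78 mm by 193 mm) begins 47 mm behind the grasp point.
Start: joints at [-0.95, 0.359, 0.012, 0, -1.224, -0.288], TCP at [0.22, -0.638, 0.227] pointing down, gripper open.
Joint ranges: [-3.07, 3.07], [-1.43, 2.12], [-1.02, 1.25], [-3.03, 1.67], [-3.05, -0], [-3.03, 3.03]. Speed limits (rad/s): [2.39, 2.39, 3.01, 3.14, 3.14, 3.14].

## Interface

Orientations are given as [roll, pitch, yaw] about the fixed x, y, z axes, in that order (R = Rz(yaw) Ry(pitch) Rx(roll)).
In Python, from station import arm, cam, monitor, ticket gives the robot as it stands (arm), with the cameras (cam), the readings (monitor) and the job (ticket).
- The arm moves only by the shell command python3 nudge.py FILE [FORCE], which reads ROWS from the file FILE. ROWS is a JSON list of rows, 1 to 20 of them, each an object with the fields jaw (the finger opening in m), pos (a list: dx, dy, dz in m), spin (a turn about the tool's z in rad); a field left out counts as zero (the opening has to be given); each row is the pose to reach, as a shift and turn from the pose commanded when the command began, along the tool's axes at that moment; what a row does not reach only later rows make up. A row lasts 1/12 s, in which the tool goes at most 0.0417 m and 0.125 rad, less where a joint would pass 70% of its speed; a pose out of reach is approached as far as the arm can. The fingers move at their own pace and stop on an object; FORCE is the grip in N (left out, the last holds). Time passes only in rows, so rows that do not move let the fingers close. It prints the time, the measured TCP pose, the force, the opening and the grip force at its end. Input that does not fit is refused with a message, and nothing moves.
- monitor.get_state(): the state, without advancing time (a new reading comes with each control period).
- cam.grab_frame(name): name is "scene" or "top"; returns the picture (420x560x3 uint8, red, green, blue); there is no depth.
- cam.camera_params(name): a dict with "fx", "fy", "cx", "cy" (pixels), "T" (4x4, takes a point from camera to world coordinates). Camera axes: x right, y down, z forward; pixel columns grow to the right and rows downward; lengths in m; the calibration is good to about 2 mm. A picture is of the moment at which its call begins. camera_params takes no time and is no camera call.
- ticket.job_done(): hands the job in; it is judged then, once.
The state is a dict: "t": time; "q": joint angles; "qd": joint speeds; "joint_efforts": joint torques, N m; "eef_pos": TCP position; "ee_rot": TCP orientation; "force": force on the tool from outside, world axes, zero at the start; "moment": the same for the moment, N m; "width": finger opening in m; "gripper_force": force on a finger pad.
Only numpy, scipy, OpenCV 4.12 (cv2) and the standard library are available. Lean on these libraries where they do the work, as an engineer would, in place of code of your own. Each camera call takes 0.05 s, during which the arm holds its last target. There are 200 camera calls.

## Task

Tighten the flow-cell clamp by pushing its levers round clockwise, gently: one of the three threads is crossed, and you can only tell by feeling it resist early in its travel, so stop there, never force it, and turn that lever fully back to its back stop. Run the other two levers round until they are snug, and leave the glassware and bottle beside the clamp where they stand.

Things in the scene. Friction and masses are not known exactly. Their poses are not given: they have to be found in the camera images.
- clamp: flow-cell clamp, fixed: aluminium foot plate 115 x 470 x 12 mm, white cell, glass cover and steel strip under a bridge 44 mm wide, top at z = 68 mm, with three black clamping levers in a row on it, 170 mm apart. Origin: centre of the underside; y along the row, -x side faces the robot. Over 16 N between robot and clamp is forcing. Bystanders stand 75 mm or more from the row
- lever_a (a joint): angle (rad) of the left (clamp y = +170 mm) lever, growing clockwise from above (tightening). Arm direction = 242 deg - angle, counter-clockwise from the clamp's +x axis: 0 = backed off, arm to the robot's right and towards it; 1.95 = snug, arm to the left and towards it. Starts at 0.3 to 0.55, stays where left. If sound it runs freely to 1.95; if crossed it resists from 0.65 to 0.95 on
- hub_a (a point): on the axis of the left (clamp y = +170 mm) lever, 91 mm above the worktop. Hub 25 mm across, top at 102 mm. Arm: round bar 14 mm thick, underside 82 mm or more above the worktop. It runs with 1 to 2 N of push 50 mm from the axis; crossed thread, snug point and back stop (angle 0) resist like springs, 2 N m per rad: about 0.75 N per mm pushed there
- tip_a (a point): centre of the 18 mm ball at the end of the left (clamp y = +170 mm) lever's arm, 68 mm from the axis, 93 mm above the worktop; fingertips 72 to 80 mm above the worktop clear the bridge and can push the arm sideways
- lever_b (a joint): angle (rad) of the middle (clamp y = 0) lever, growing clockwise from above (tightening). Arm direction = 242 deg - angle, counter-clockwise from the clamp's +x axis: 0 = backed off, arm to the robot's right and towards it; 1.95 = snug, arm to the left and towards it. Starts at 0.3 to 0.55, stays where left. If sound it runs freely to 1.95; if crossed it resists from 0.65 to 0.95 on
- hub_b (a point): on the axis of the middle (clamp y = 0) lever, 91 mm above the worktop. Hub 25 mm across, top at 102 mm. Arm: round bar 14 mm thick, underside 82 mm or more above the worktop. It runs with 1 to 2 N of push 50 mm from the axis; crossed thread, snug point and back stop (angle 0) resist like springs, 2 N m per rad: about 0.75 N per mm pushed there
- tip_b (a point): centre of the 18 mm ball at the end of the middle (clamp y = 0) lever's arm, 68 mm from the axis, 93 mm above the worktop; fingertips 72 to 80 mm above the worktop clear the bridge and can push the arm sideways
- lever_c (a joint): angle (rad) of the right (clamp y = -170 mm) lever, growing clockwise from above (tightening). Arm direction = 242 deg - angle, counter-clockwise from the clamp's +x axis: 0 = backed off, arm to the robot's right and towards it; 1.95 = snug, arm to the left and towards it. Starts at 0.3 to 0.55, stays where left. If sound it runs freely to 1.95; if crossed it resists from 0.65 to 0.95 on
- hub_c (a point): on the axis of the right (clamp y = -170 mm) lever, 91 mm above the worktop. Hub 25 mm across, top at 102 mm. Arm: round bar 14 mm thick, underside 82 mm or more above the worktop. It runs with 1 to 2 N of push 50 mm from the axis; crossed thread, snug point and back stop (angle 0) resist like springs, 2 N m per rad: about 0.75 N per mm pushed there
- tip_c (a point): centre of the 18 mm ball at the end of the right (clamp y = -170 mm) lever's arm, 68 mm from the axis, 93 mm above the worktop; fingertips 72 to 80 mm above the worktop clear the bridge and can push the arm sideways
- beaker: bystander: 100 ml glass beaker, 54 x 56 x 70 mm, standing behind the clamp; origin at the centre of its underside
- bottle: bystander: small white bottle with a green screw cap, 61 x 62 x 100 mm, beyond the clamp's left end; origin at the centre of its underside
- petri: bystander: petri dish, 66 mm across, 32 mm high, behind the clamp; origin at the centre of its underside

How it is judged:
By the outcome, as a careful person would: the job done as asked, in the order asked, and still so for the second after the job is handed in, with the robot touching nothing.
It also fails if it takes over 72 s, if anything falls off the work surface, if the arm or the gripper's body presses on something with over 40 N, if the wrist force passes 120 N, or if a joint passes its speed limit or range.

## Working session

There is one attempt and no reset: what is moved stays moved. The work goes in short steps, Python scripts to look and compute and a shell command to move; the robot and the scene stay as the last step left them, time stands still between calls to the robot, and variables do not carry over. Pictures are saved under pics/ and viewed, at most 10 in all, crops included, and the job is handed in when it is done.

```bash
ls; mkdir -p pics
python3 - <<'E'
from station import arm, cam, monitor, ticket
import cv2,numpy as np
for n in("scene","top"):
    cv2.imwrite(f"pics/{n}0.png",cam.grab_frame(n)[:,:,::-1]); p=cam.camera_params(n); print(n,p)
print(monitor.get_state(),arm.hold_point_z)
E
```

```text
nudge.py
pics
station.py
scene {'fx': 480.2921840012232, 'fy': 480.2921840012232, 'cx': 281.3891869609026, 'cy': 205.44308083295226, 'T': array([[-0.67803365, -0.49666109,  0.54184696,  0.02738556],
       [-0.73498545,  0.46631469, -0.49228752,  0.59963571],
       [-0.00817114, -0.73203713, -0.68121573,  0.82280918],
       [ 0.        ,  0.        ,  0.        ,  1.        ]])}
top {'fx': 380.04217906901, 'fy': 380.04217906901, 'cx': 274.68249105253307, 'cy': 202.89642971031003, 'T': array([[ 0.01326732, -0.98418013,  0.17667328,  0.41808371],
       [-0.99985236, -0.01112823,  0.01309293,  0.07234405],
       [-0.01091974, -0.17682091, -0.98418247,  1.07776068],
       [ 0.        ,  0.        ,  0.        ,  1.        ]])}
{'t': 0.1, 'q': array([-9.49894009e-01,  3.59341033e-01,  1.11402027e-02, -2.96169678e-04,
       -1.22410427e+00, -2.88100198e-01]), 'qd': array([-0.00021414, -0.00221625,  0.00374265,  0.00141506,  0.00035397,
        0.00032373]), 'joint_efforts': array([-9.79486613e-04, -5.84163272e+01,  2.93751347e+01,  7.01542094e+00,
        1.02293550e-02, -6.78629112e-05]), 'eef_pos': array([ 0.22034127, -0.63755531,  0.22569747]), 'ee_rot': array([ 3.14006694e+00, -1.61772747e-04, -2.80889126e+00]), 'force': array([0.66463335, 0.15051248, 0.1639878 ]), 'moment': array([ 0.03387589,  0.03653289, -0.01751355]), 'gripper_force': 0.0, 'width': 0.08769071289783435} 0.0188
```

View pics/top0.png

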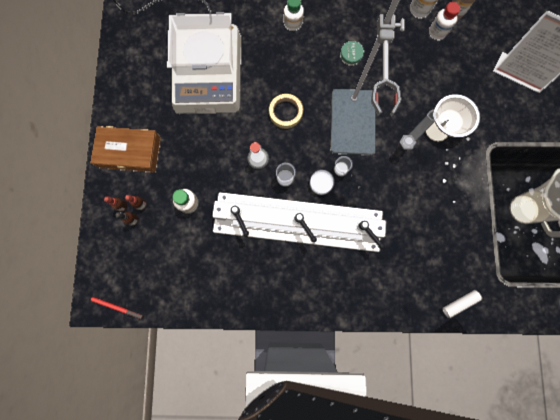

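View pics/scene0.png

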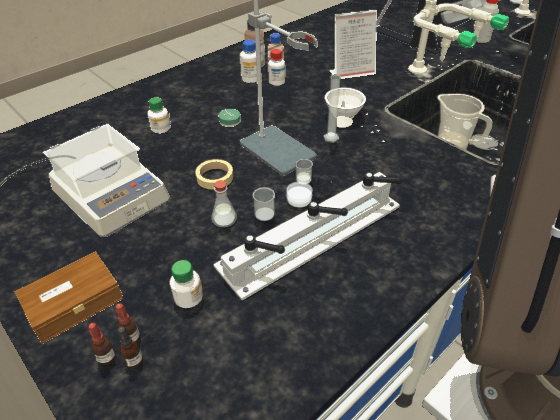

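The top view shows the clamp with its plate corners near (216,193), (385,210), (380,250) and (213,235). The hubs are near (236,210), (299,217) and (365,226), and the tips near (245,234), (314,240) and (380,240). The bottle is at (185,200), the beaker at (285,175) and the petri dish at (321,182). I'll refine these.

```bash
cat > h.py <<'E'
import numpy as np,cv2
from station import arm, cam, monitor, ticket
def ray(n,u,v,z):
    p=cam.camera_params(n);T=p["T"];d=T[:3,:3]@[(u-p["cx"])/p["fx"],(v-p["cy"])/p["fy"],1];o=T[:3,3]
    return o+d*(z-o[2])/d[2]
def proj(n,P):
    p=cam.camera_params(n);T=p["T"];c=T[:3,:3].T@(np.array(P)-T[:3,3]);return np.array([p["fx"]*c[0]/c[2]+p["cx"],p["fy"]*c[1]/c[2]+p["cy"]])
E
python3 - <<'E'
from h import *
im=cv2.imread("pics/top0.png")
h=[(236,210),(299,217),(365,226)];t=[(245,234),(314,240),(380,240)]
for a,b in zip(h,t):
    A=ray("top",*a,.102);B=ray("top",*b,.093);print(A,B,np.linalg.norm((A-B)[:2]))
for c in [(216,193),(385,210),(380,250),(213,235)]: print(ray("top",*c,.012))
c=im[180:260,200:400]
cv2.imwrite("pics/crop.png",cv2.resize(c,None,fx=4,fy=4,interpolation=cv2.INTER_CUBIC))
s=cv2.imread("pics/scene0.png")[165:300,205:410]
cv2.imwrite("pics/crops.png",cv2.resize(s,None,fx=3.9,fy=3.9,interpolation=cv2.INTER_CUBIC))
E
```

```text
[0.5733219  0.18576477 0.102     ] [0.51193036 0.16143804 0.093     ] 0.06603567942364164
[0.55685218 0.02185851 0.102     ] [ 0.4985876  -0.01746517  0.093     ] 0.0702930566752185
[ 0.53546126 -0.14794182  0.102     ] [ 0.50069447 -0.18752756  0.093     ] 0.05268548694822882
[0.63633058 0.2551895  0.012     ]
[ 0.59250361 -0.2260315   0.012     ]
[ 0.47972724 -0.20791544  0.012     ]
[0.51573477 0.2587427  0.012     ]
```

View pics/crop.png

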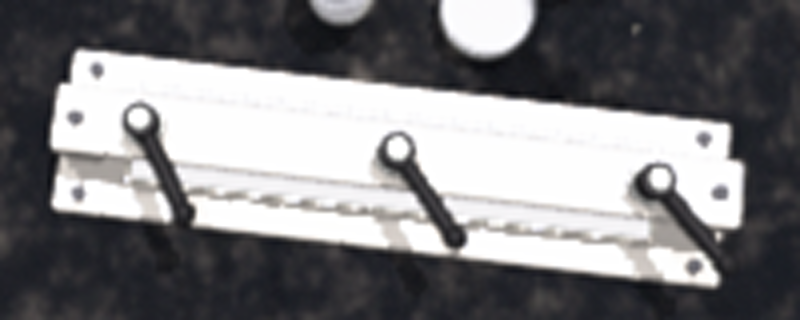

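View pics/crops.png

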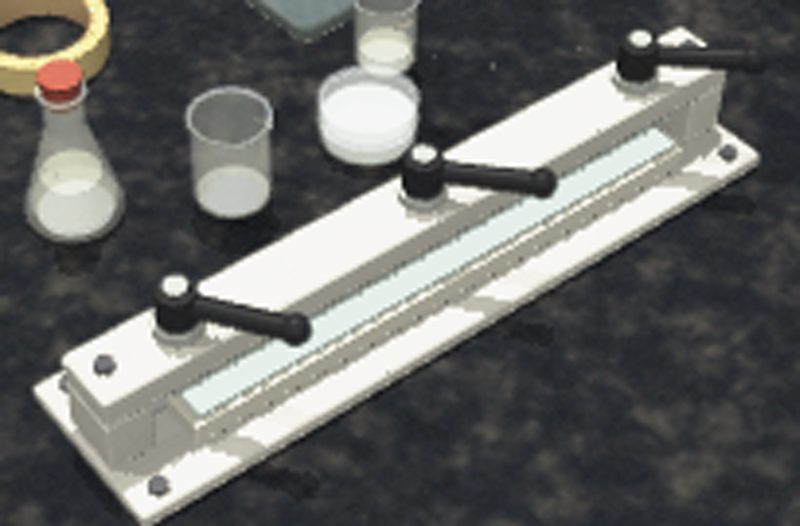

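The crops put the hub tops at (141,119), (398,149) and (659,180) in the top crop, with tips at (185,214), (456,236) and (722,268). In the scene crop the hubs are at (176,286), (424,156) and (640,41), with tips at (298,328), (544,181) and (755,61).

```bash
cat > m.py <<'E'
from h import *
H=[(141,119),(398,149),(659,180)];Tt=[(185,214),(456,236),(722,268)]
Hs=[(176,286),(424,156),(640,41)];Ts=[(298,328),(544,181),(755,61)]
ft=lambda p:((p[0]+.5)/4-.5+200,(p[1]+.5)/4-.5+180)
fs=lambda p:((p[0]+.5)/3.9-.5+205,(p[1]+.5)/3.9-.5+165)
R=[]
for L,S,z in((H,Hs,.102),(Tt,Ts,.093)):
    R.append([(ray("top",*ft(a),z)[:2]+ray("scene",*fs(b),z)[:2])/2 for a,b in zip(L,S)])
    for a,b in zip(L,S): print(ray("top",*ft(a),z)[:2].round(4),ray("scene",*fs(b),z)[:2].round(4))
hub,tip=map(np.array,R)
d=hub[0]-hub[2];print("len",np.linalg.norm(d))
yaw=np.arctan2(-d[0],d[1]);print("yaw deg",np.degrees(yaw))
yv=d/np.linalg.norm(d);c=hub.mean(0);hub=np.array([c+.17*yv,c,c-.17*yv]);print("hubs",hub.round(4))
for h,t in zip(hub,tip):
    v=t-h;print("r",np.linalg.norm(v).round(4),"dir",np.degrees(np.arctan2(v[1],v[0]))%360,"ang",np.radians(242-(np.degrees(np.arctan2(v[1],v[0])-yaw))%360))
E
python3 m.py; echo '[{"jaw": 0}]' > next.json && python3 nudge.py next.json
```

```text
[0.5749 0.1887] [0.5731 0.1927]
[0.5572 0.0215] [0.5544 0.0256]
[ 0.539  -0.1464] [ 0.5368 -0.1425]
[0.5142 0.1592] [0.5134 0.1604]
[ 0.5021 -0.0165] [ 0.5002 -0.0161]
[ 0.4837 -0.1872] [ 0.4834 -0.1875]
len 0.3371181308099775
yaw deg -6.148232459209062
hubs [[ 0.5741  0.1923]
 [ 0.5559  0.0233]
 [ 0.5377 -0.1458]]
r 0.0685 dir 208.3048891115005 ang 0.4807837272377222
r 0.0676 dir 215.84483867861053 ang 0.3491867818573311
r 0.0683 dir 217.54414717984523 ang 0.3195282535036555
t: 0.18
eef_pos: [0.2204, -0.6377, 0.226]
ee_rot: [3.141, -0.0, -2.809]
force: [-0.5, 0.3, 0.0]
width: 0.0849
gripper_force: 0.0
```

Hub spacing (337 of 340 mm), arm length (68 mm) and start angles (0.48, 0.35, 0.32) all match the description. My plan is to straddle each arm with the fingers, opened part way, and feel in both directions.

```bash
cat > g.py <<'E'
import sys
from h import *
HUB=dict(a=(.5741,.1923),b=(.5559,.0233),c=(.5377,-.1458));Y0=np.radians(242-6.15)
def rz(y): return np.array([[np.cos(y),-np.sin(y)],[np.sin(y),np.cos(y)]])
def to(lev,th,z,r=.047,cmd=None,yofs=0):
    s=monitor.get_state();p=s["eef_pos"];yaw=s["ee_rot"][2]
    if cmd is not None:p,yaw=cmd[:3],cmd[3]
    f=Y0-th;xy=np.array(HUB[lev])+r*np.array([np.cos(f),np.sin(f)])
    d=rz(yaw).T@(xy-p[:2]);w=(f+yofs-yaw+np.pi)%(2*np.pi)-np.pi
    return np.array([d[0],-d[1],p[2]-z,-w]),(*xy,z,f+yofs)
def where(lev):
    s=monitor.get_state();p=s["eef_pos"];v=p[:2]-HUB[lev];r=np.hypot(*v);th=(Y0-np.arctan2(v[1],v[0])+np.pi)%(2*np.pi)-np.pi
    F=s["force"];t=np.array([np.sin(Y0-th),-np.cos(Y0-th)])   # clockwise tangent
    print("t%.2f tool th %.3f r %.4f z %.4f w %.4f | F tang(cw) %.1f  F %s  lever if cw-push %.3f, ccw-push %.3f q6 %.2f"%(s["t"],th,r,p[2],s["width"],F[:2]@t,F.round(1),th-(s["width"]/2-.007)/r,th+(s["width"]/2-.007)/r,s["q"][5]))
E
python3 - <<'E'
from g import *
a,c=to("c",.32,.13);print(a.round(4),c)
E
```

```text
[-0.416   0.3464  0.096  -0.322 ] (np.float64(0.5004200599498525), np.float64(-0.17442177614784607), 0.13, np.float64(3.796359040828626))
```

```bash
echo '[{"jaw": 0.044, "pos": [-0.416, 0.3464, 0], "spin": -0.322}, {"jaw": 0.044, "pos": [-0.416, 0.3464, 0], "spin": -0.322}, {"jaw": 0.044, "pos": [-0.416, 0.3464, 0], "spin": -0.322}, {"jaw": 0.044, "pos": [-0.416, 0.3464, 0], "spin": -0.322}, {"jaw": 0.044, "pos": [-0.416, 0.3464, 0], "spin": -0.322}, {"jaw": 0.044, "pos": [-0.416, 0.3464, 0], "spin": -0.322}, {"jaw": 0.044, "pos": [-0.416, 0.3464, 0], "spin": -0.322}, {"jaw": 0.044, "pos": [-0.416, 0.3464, 0], "spin": -0.322}, {"jaw": 0.044, "pos": [-0.416, 0.3464, 0], "spin": -0.322}, {"jaw": 0.044, "pos": [-0.416, 0.3464, 0], "spin": -0.322}, {"jaw": 0.044, "pos": [-0.416, 0.3464, 0], "spin": -0.322}, {"jaw": 0.044, "pos": [-0.416, 0.3464, 0], "spin": -0.322}, {"jaw": 0.044, "pos": [-0.416, 0.3464, 0], "spin": -0.322}, {"jaw": 0.044, "pos": [-0.416, 0.3464, 0], "spin": -0.322}, {"jaw": 0.044, "pos": [-0.416, 0.3464, 0.096], "spin": -0.322}, {"jaw": 0.044, "pos": [-0.416, 0.3464, 0.096], "spin": -0.322}, {"jaw": 0.044, "pos": [-0.416, 0.3464, 0.096], "spin": -0.322}, {"jaw": 0.044, "pos": [-0.416, 0.3464, 0.096], "spin": -0.322}]' > next.json && python3 nudge.py next.json
python3 - <<'E'
from g import *
where("c");a,c=to("c",.32,.077);print(a.round(4),c)
cv2.imwrite("pics/s1.png",cv2.resize(cam.grab_frame("scene")[100:300,230:500,::-1],None,fx=2.9,fy=2.9))
E
```

```text
t: 1.68
eef_pos: [0.4976, -0.1742, 0.1266]
ee_rot: [3.137, -0.005, -2.487]
force: [-0.4, -0.2, -0.3]
width: 0.044
gripper_force: 0.0
t1.68 tool th 0.357 r 0.0491 z 0.1266 w 0.0440 | F tang(cw) 0.1  F [-0.4 -0.2 -0.3]  lever if cw-push 0.052, ccw-push 0.663 q6 -0.95
[-0.0021 -0.0018  0.0496 -0.0002] (np.float64(0.5004200599498525), np.float64(-0.17442177614784607), 0.077, np.float64(3.796359040828626))
```

View pics/s1.png

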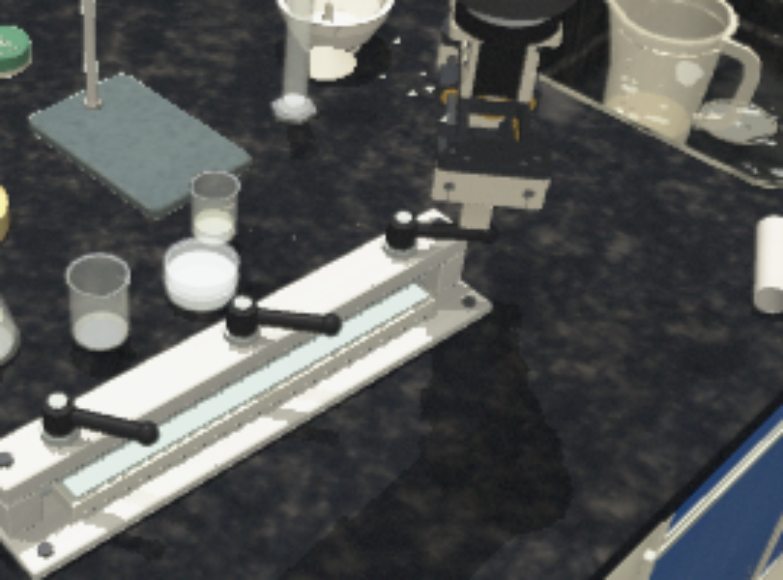

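The fingers straddle lever c, in the crop around (475,215). Now I'll lower and narrow them.

```bash
echo '[{"jaw": 0.044}, {"jaw": 0.044}]' > next.json && python3 nudge.py next.json >/dev/null
python3 - <<'E'
from g import *
where("c");a,c=to("c",.32,.077);print(a.round(4),monitor.get_state()["q"].round(2))
E
```

```text
t1.90 tool th 0.293 r 0.0462 z 0.1323 w 0.0442 | F tang(cw) -0.3  F [-0.  -0.3  0.2]  lever if cw-push -0.033, ccw-push 0.620 q6 -0.95
[0.0008 0.0012 0.0553 0.0002] [ 0.03  0.21 -0.44  0.   -0.93 -0.95]
```

```bash
echo '[{"jaw": 0.044, "pos": [0, 0.001, 0.03]}, {"jaw": 0.044, "pos": [0, 0.001, 0.055]}, {"jaw": 0.044, "pos": [0, 0.001, 0.055]}, {"jaw": 0.026, "pos": [0, 0.001, 0.055]}, {"jaw": 0.026, "pos": [0, 0.001, 0.055]}, {"jaw": 0.026, "pos": [0, 0.001, 0.055]}, {"jaw": 0.026, "pos": [0, 0.001, 0.055]}]' > next.json && python3 nudge.py next.json
python3 - <<'E'
from g import *
where("c")
# relative path from th=.32: rows for increments
cmd=to("c",.32,.077)[1]
for th in(.5,.6,.7,.8,.9,1.0,1.1):print(th,to("c",th,.077,cmd=cmd)[0].round(4))
E
```

```text
t: 2.48
eef_pos: [0.501, -0.1739, 0.0773]
ee_rot: [-3.14, 0.002, -2.487]
force: [-0.3, 0.3, -0.2]
width: 0.0275
gripper_force: 0.0
t2.48 tool th 0.320 r 0.0462 z 0.0773 w 0.0275 | F tang(cw) 0.4  F [-0.3  0.3 -0.2]  lever if cw-push 0.175, ccw-push 0.466 q6 -0.95
0.5 [-0.0008  0.0084  0.      0.18  ]
0.6 [-0.0018  0.013   0.      0.28  ]
0.7 [-0.0034  0.0174  0.      0.38  ]
0.8 [-0.0053  0.0217  0.      0.48  ]
0.9 [-0.0077  0.0258  0.      0.58  ]
1.0 [-0.0105  0.0296  0.      0.68  ]
1.1 [-0.0136  0.0331  0.      0.78  ]
```

```bash
cat > w.py <<'E'
import sys
from g import *
where(sys.argv[1])
E
echo '[{"jaw": 0.026, "pos": [0, 0.0042, 0], "spin": 0.09}, {"jaw": 0.026, "pos": [-0.0008, 0.0084, 0], "spin": 0.18}, {"jaw": 0.026, "pos": [-0.0018, 0.013, 0], "spin": 0.28}, {"jaw": 0.026, "pos": [-0.0034, 0.0174, 0], "spin": 0.38}, {"jaw": 0.026, "pos": [-0.0034, 0.0174, 0], "spin": 0.38}, {"jaw": 0.026, "pos": [-0.0034, 0.0174, 0], "spin": 0.38}]' > next.json && python3 nudge.py next.json>/dev/null; python3 w.py c; echo '[{"jaw": 0.026, "pos": [0, 0.0024, 0], "spin": 0.05}, {"jaw": 0.026, "pos": [0, 0.0024, 0], "spin": 0.05}, {"jaw": 0.026, "pos": [0, 0.0024, 0], "spin": 0.05}]' > next.json && python3 nudge.py next.json>/dev/null; python3 w.py c
```

```text
t2.98 tool th 0.714 r 0.0469 z 0.0764 w 0.0258 | F tang(cw) -0.3  F [ 0.9 -0.1 -0.4]  lever if cw-push 0.587, ccw-push 0.840 q6 -1.36
t3.23 tool th 0.761 r 0.0472 z 0.0759 w 0.0259 | F tang(cw) -0.1  F [ 0.1 -0.1  0.8]  lever if cw-push 0.635, ccw-push 0.887 q6 -1.42
```

```bash
for i in 1; do echo '[{"jaw": 0.026, "pos": [0, 0.0024, 0], "spin": 0.05}, {"jaw": 0.026, "pos": [0, 0.0024, 0], "spin": 0.05}, {"jaw": 0.026, "pos": [0, 0.0024, 0], "spin": 0.05}]' > next.json && python3 nudge.py next.json>/dev/null; python3 w.py c; done
python3 - <<'E'
from h import *
cv2.imwrite("pics/s2.png",cv2.resize(cam.grab_frame("scene")[150:250,330:430,::-1],None,fx=5,fy=5))
E
```

```text
t3.48 tool th 0.813 r 0.0475 z 0.0756 w 0.0260 | F tang(cw) -0.3  F [-0.4 -0.4  0.2]  lever if cw-push 0.686, ccw-push 0.939 q6 -1.47
```

View pics/s2.png

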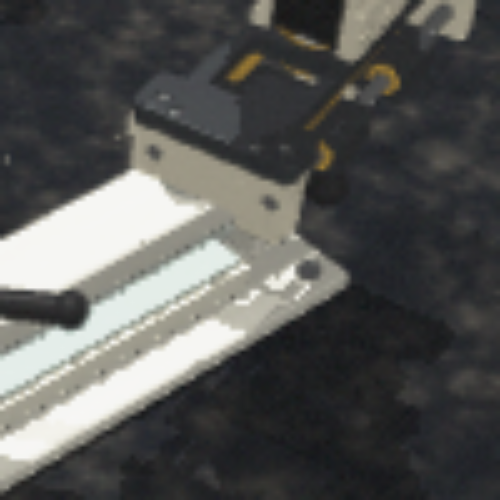

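The view shows the lever's ball just right of the gripper, at crop (325,190). I'll check that it has moved.

```bash
python3 - <<'E'
from g import *
for th in(.32,.5,.6,.686,.8):
    f=Y0-th;P=[*(np.array(HUB["c"])+.068*np.array([np.cos(f),np.sin(f)])),.093];print(th,((proj("scene",P)-[330,150])*5).round())
E
echo '[{"jaw": 0.026, "pos": [0, 0.0024, 0], "spin": 0.05}, {"jaw": 0.026, "pos": [0, 0.0024, 0], "spin": 0.05}, {"jaw": 0.026, "pos": [0, 0.0024, 0], "spin": 0.05}]' > next.json && python3 nudge.py next.json>/dev/null; python3 w.py c
```

```text
0.32 [340. 151.]
0.5 [338. 168.]
0.6 [335. 176.]
0.686 [331. 184.]
0.8 [324. 193.]
t3.78 tool th 0.864 r 0.0475 z 0.0756 w 0.0264 | F tang(cw) -0.8  F [ 0.3 -0.8 -0.4]  lever if cw-push 0.733, ccw-push 0.994 q6 -1.53
```

```bash
echo '[{"jaw": 0.026, "pos": [0, 0.0024, 0], "spin": 0.05}, {"jaw": 0.026, "pos": [0, 0.0024, 0], "spin": 0.05}, {"jaw": 0.026, "pos": [0, 0.0024, 0], "spin": 0.05}]' > next.json && python3 nudge.py next.json>/dev/null; python3 w.py c;echo '[{"jaw": 0.026, "pos": [0, 0.0024, 0], "spin": 0.05}, {"jaw": 0.026, "pos": [0, 0.0024, 0], "spin": 0.05}, {"jaw": 0.026, "pos": [0, 0.0024, 0], "spin": 0.05}]' > next.json && python3 nudge.py next.json>/dev/null; python3 w.py c
```

```text
t4.03 tool th 0.915 r 0.0475 z 0.0756 w 0.0259 | F tang(cw) -0.5  F [ 1.  -0.4  0.6]  lever if cw-push 0.789, ccw-push 1.040 q6 -1.58
t4.28 tool th 0.965 r 0.0477 z 0.0756 w 0.0261 | F tang(cw) -1.6  F [ 1.1 -1.6 -0.9]  lever if cw-push 0.838, ccw-push 1.091 q6 -1.64
```

```bash
echo '[{"jaw": 0.026}]' > next.json && python3 nudge.py next.json>/dev/null; python3 w.py c;echo '[{"jaw": 0.026, "pos": [0, 0.0024, 0], "spin": 0.05}, {"jaw": 0.026, "pos": [0, 0.0024, 0], "spin": 0.05}, {"jaw": 0.026, "pos": [0, 0.0024, 0], "spin": 0.05}]' > next.json && python3 nudge.py next.json>/dev/null; python3 w.py c; echo '[{"jaw": 0.026}]' > next.json && python3 nudge.py next.json>/dev/null; python3 w.py c
```

```text
t4.37 tool th 0.965 r 0.0476 z 0.0756 w 0.0261 | F tang(cw) -2.6  F [ 2.5 -2.6 -1.3]  lever if cw-push 0.838, ccw-push 1.092 q6 -1.64
t4.62 tool th 1.015 r 0.0477 z 0.0756 w 0.0258 | F tang(cw) -3.0  F [ 1.7 -3.  -1.6]  lever if cw-push 0.891, ccw-push 1.138 q6 -1.69
t4.70 tool th 1.015 r 0.0478 z 0.0756 w 0.0261 | F tang(cw) -2.1  F [ 2.7 -2.2 -0.5]  lever if cw-push 0.888, ccw-push 1.142 q6 -1.69
```

```bash
echo '[{"jaw": 0.026, "pos": [0, 0.0024, 0], "spin": 0.05}, {"jaw": 0.026, "pos": [0, 0.0024, 0], "spin": 0.05}, {"jaw": 0.026, "pos": [0, 0.0024, 0], "spin": 0.05}]' > next.json && python3 nudge.py next.json>/dev/null; python3 w.py c; echo '[{"jaw": 0.026}]' > next.json && python3 nudge.py next.json>/dev/null; python3 w.py c; echo '[{"jaw": 0.026}]' > next.json && python3 nudge.py next.json>/dev/null; python3 w.py c
```

```text
t4.95 tool th 1.065 r 0.0479 z 0.0756 w 0.0255 | F tang(cw) -2.8  F [ 3.4 -3.1 -1.6]  lever if cw-push 0.945, ccw-push 1.185 q6 -1.75
t5.03 tool th 1.065 r 0.0479 z 0.0756 w 0.0261 | F tang(cw) -3.7  F [ 2.7 -4.  -0.1]  lever if cw-push 0.939, ccw-push 1.191 q6 -1.75
t5.12 tool th 1.065 r 0.0478 z 0.0756 w 0.0258 | F tang(cw) -3.5  F [ 3.  -3.8 -0.8]  lever if cw-push 0.942, ccw-push 1.188 q6 -1.75
```

```bash
for i in 1; do echo '[{"jaw": 0.026, "pos": [0, -0.0014, 0], "spin": -0.03}, {"jaw": 0.026, "pos": [0, -0.0014, 0], "spin": -0.03}, {"jaw": 0.026, "pos": [0, -0.0014, 0], "spin": -0.03}]' > next.json && python3 nudge.py next.json>/dev/null; python3 w.py c; echo '[{"jaw": 0.026, "pos": [0, -0.0014, 0], "spin": -0.03}, {"jaw": 0.026, "pos": [0, -0.0014, 0], "spin": -0.03}, {"jaw": 0.026, "pos": [0, -0.0014, 0], "spin": -0.03}]' > next.json && python3 nudge.py next.json>/dev/null; python3 w.py c; done
```

```text
t5.37 tool th 1.036 r 0.0479 z 0.0757 w 0.0260 | F tang(cw) -3.4  F [ 2.8 -3.6 -0.1]  lever if cw-push 0.910, ccw-push 1.161 q6 -1.72
t5.62 tool th 1.008 r 0.0480 z 0.0756 w 0.0259 | F tang(cw) -3.9  F [ 2.4 -3.9 -0.4]  lever if cw-push 0.884, ccw-push 1.131 q6 -1.69
```

```bash
echo '[{"jaw": 0.026}, {"jaw": 0.026}, {"jaw": 0.026}]' > next.json && python3 nudge.py next.json; python3 w.py c; echo '[{"jaw": 0.026, "pos": [0, -0.0024, 0], "spin": -0.05}, {"jaw": 0.026, "pos": [0, -0.0048, 0], "spin": -0.1}, {"jaw": 0.026, "pos": [0, -0.0048, 0], "spin": -0.1}, {"jaw": 0.026, "pos": [0, -0.0048, 0], "spin": -0.1}, {"jaw": 0.026, "pos": [0, -0.0048, 0], "spin": -0.1}]' > next.json && python3 nudge.py next.json; python3 w.py c;echo '[{"jaw": 0.026}, {"jaw": 0.026}, {"jaw": 0.026}]' > next.json && python3 nudge.py next.json; python3 w.py c;  python3 - <<'E'
from h import *
cv2.imwrite("pics/s3.png",cv2.resize(cam.grab_frame("scene")[150:250,330:430,::-1],None,fx=5,fy=5))
E
```

```text
t: 5.87
eef_pos: [0.4897, -0.1442, 0.0756]
ee_rot: [-3.142, -0.0, 3.126]
force: [2.1, -3.5, 0.7]
width: 0.0257
gripper_force: 1.7
t5.87 tool th 1.008 r 0.0480 z 0.0756 w 0.0257 | F tang(cw) -3.4  F [ 2.1 -3.5  0.7]  lever if cw-push 0.886, ccw-push 1.130 q6 -1.69
t: 6.28
eef_pos: [0.4893, -0.1489, 0.0754]
ee_rot: [3.142, -0.001, -3.059]
force: [0.3, -2.2, -0.3]
width: 0.0261
gripper_force: 1.2
t6.28 tool th 0.910 r 0.0485 z 0.0754 w 0.0261 | F tang(cw) -2.2  F [ 0.3 -2.2 -0.3]  lever if cw-push 0.785, ccw-push 1.035 q6 -1.58
t: 6.53
eef_pos: [0.4893, -0.1489, 0.0754]
ee_rot: [3.141, -0.001, -3.057]
force: [-0.2, -1.2, -0.7]
width: 0.0262
gripper_force: 1.0
t6.53 tool th 0.910 r 0.0485 z 0.0754 w 0.0262 | F tang(cw) -1.2  F [-0.2 -1.2 -0.7]  lever if cw-push 0.784, ccw-push 1.036 q6 -1.58
```

View pics/s3.png

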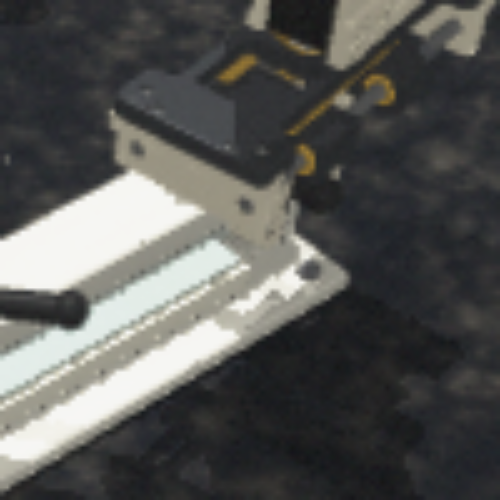

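```bash
for i in 1 2; do echo '[{"jaw": 0.026}, {"jaw": 0.026}, {"jaw": 0.026}, {"jaw": 0.026}]' > next.json && python3 nudge.py next.json | tail -1; python3 w.py c; done
echo '[{"jaw": 0.026, "pos": [0, -0.0024, 0], "spin": -0.05}, {"jaw": 0.026, "pos": [0, -0.0024, 0], "spin": -0.05}, {"jaw": 0.026, "pos": [0, -0.0024, 0], "spin": -0.05}, {"jaw": 0.026, "pos": [0, -0.0024, 0], "spin": -0.05}, {"jaw": 0.026, "pos": [0, -0.0024, 0], "spin": -0.05}]' > next.json && python3 nudge.py next.json|tail -1; python3 w.py c
python3 - <<'E'
from g import *
for th in(.6,.7,.8,.9,.95):
    f=Y0-th;P=[*(np.array(HUB["c"])+.068*np.array([np.cos(f),np.sin(f)])),.093];print(th,((proj("scene",P)-[330,150])*5).round())
# ball in saved crops: dark pixels beside gripper on left of col
for n in("s2","s3"):
    im=cv2.imread(f"pics/{n}.png",0)[150:225,285:360]; print(n,im[::10,::8])
E
```

```text
gripper_force: 0.8
t6.92 tool th 0.909 r 0.0484 z 0.0754 w 0.0262 | F tang(cw) -2.3  F [-0.5 -2.4 -1.2]  lever if cw-push 0.783, ccw-push 1.035 q6 -1.57
gripper_force: 0.6
t7.25 tool th 0.909 r 0.0482 z 0.0755 w 0.0259 | F tang(cw) -1.5  F [ 0.  -1.5 -1.1]  lever if cw-push 0.786, ccw-push 1.032 q6 -1.57
gripper_force: 0.0
t7.67 tool th 0.861 r 0.0480 z 0.0756 w 0.0261 | F tang(cw) 0.2  F [-0.6  0.1 -0.8]  lever if cw-push 0.734, ccw-push 0.987 q6 -1.52
0.6 [335. 176.]
0.7 [330. 185.]
0.8 [324. 193.]
0.9 [316. 200.]
0.95 [312. 204.]
s2 [[ 62  48  42  44  57 100  59  41  41  40]
 [ 44  44  43  43  65 106  58  39  41  43]
 [ 46  47  50  65  57  61  41  39  46  53]
 [ 51  62 118  56  31  36  38  35  41  47]
 [140 144 121  30  33  37  40  35  39  44]
 [150 147 105  41  30  32  32  36  41  41]
 [152 150  74  55  59  56  53  41  40  43]
 [153 144  71  63  67  61  50  42  42  40]]
s3 [[ 43  50 103  92  43  42  41  41  41  41]
 [ 42  53  81 106  40  40  41  43  41  41]
 [ 58  72  93  99  41  44  89  66  46  53]
 [102  72  36  39  40  38  56  52  45  50]
 [134  51  34  34  36  36  34  41  46  43]
 [109  93  37  29  32  37  35  36  40  41]
 [105 130  59  42  36  41  39  40  40  41]
 [132 120  59  65  67  59  50  42  41  37]]
```

The pad force persisted while the tool retreated from 0.94 to about 0.78. The lever sprang back and resists from about 0.8, so lever c is the crossed one. I'll turn it back to its stop.

```bash
echo '[{"jaw": 0.026, "pos": [-0.0002, -0.0048, 0], "spin": -0.1}, {"jaw": 0.026, "pos": [-0.001, -0.0095, 0], "spin": -0.2}, {"jaw": 0.026, "pos": [-0.0021, -0.0142, 0], "spin": -0.3}, {"jaw": 0.026, "pos": [-0.0038, -0.0187, 0], "spin": -0.4}, {"jaw": 0.026, "pos": [-0.0059, -0.023, 0], "spin": -0.5}, {"jaw": 0.026, "pos": [-0.0084, -0.0271, 0], "spin": -0.6}, {"jaw": 0.026, "pos": [-0.0113, -0.0309, 0], "spin": -0.7}, {"jaw": 0.026, "pos": [-0.0146, -0.0344, 0], "spin": -0.8}, {"jaw": 0.026, "pos": [-0.0182, -0.0376, 0], "spin": -0.9}, {"jaw": 0.026, "pos": [-0.0182, -0.0376, 0], "spin": -0.9}, {"jaw": 0.026, "pos": [-0.0182, -0.0376, 0], "spin": -0.9}, {"jaw": 0.026, "pos": [-0.0182, -0.0376, 0], "spin": -0.9}]' > next.json && python3 nudge.py next.json|tail -1; python3 w.py c;  echo '[{"jaw": 0.026, "pos": [0, -0.0024, 0], "spin": -0.05}, {"jaw": 0.026, "pos": [0, -0.0024, 0], "spin": -0.05}, {"jaw": 0.026, "pos": [0, -0.0024, 0], "spin": -0.05}, {"jaw": 0.026, "pos": [0, -0.0024, 0], "spin": -0.05}]' > next.json && python3 nudge.py next.json|tail -1;python3 w.py c
```

```text
gripper_force: 0.0
t8.67 tool th -0.044 r 0.0473 z 0.0755 w 0.0262 | F tang(cw) -0.2  F [-0.1 -0.6  0.3]  lever if cw-push -0.173, ccw-push 0.085 q6 -0.55
gripper_force: 0.2
t9.00 tool th -0.094 r 0.0473 z 0.0756 w 0.0259 | F tang(cw) 0.9  F [-0.9  0.3  0.3]  lever if cw-push -0.219, ccw-push 0.032 q6 -0.50
```

```bash
for i in 1; do echo '[{"jaw": 0.026, "pos": [0, -0.0024, 0], "spin": -0.05}, {"jaw": 0.026, "pos": [0, -0.0024, 0], "spin": -0.05}, {"jaw": 0.026, "pos": [0, -0.0024, 0], "spin": -0.05}, {"jaw": 0.026, "pos": [0, -0.0024, 0], "spin": -0.05}, {"jaw": 0.026, "pos": [0, -0.0024, 0], "spin": -0.05}]' > next.json && python3 nudge.py next.json|tail -1;python3 w.py c; echo '[{"jaw": 0.026, "pos": [0, -0.0024, 0], "spin": -0.05}, {"jaw": 0.026, "pos": [0, -0.0024, 0], "spin": -0.05}, {"jaw": 0.026, "pos": [0, -0.0024, 0], "spin": -0.05}, {"jaw": 0.026, "pos": [0, -0.0024, 0], "spin": -0.05}, {"jaw": 0.026, "pos": [0, -0.0024, 0], "spin": -0.05}, {"jaw": 0.026, "pos": [0, -0.0024, 0], "spin": -0.05}]' > next.json && python3 nudge.py next.json|tail -1;python3 w.py c; done
```

```text
gripper_force: 0.2
t9.42 tool th -0.146 r 0.0474 z 0.0756 w 0.0255 | F tang(cw) 0.3  F [-0.3  0.1 -0.2]  lever if cw-push -0.268, ccw-push -0.025 q6 -0.44
gripper_force: 0.4
t9.92 tool th -0.196 r 0.0475 z 0.0755 w 0.0257 | F tang(cw) 1.0  F [-0.9  0.3  0.2]  lever if cw-push -0.319, ccw-push -0.073 q6 -0.39
```

```bash
for i in 1; do echo '[{"jaw": 0.026, "pos": [0, -0.0024, 0], "spin": -0.05}, {"jaw": 0.026, "pos": [0, -0.0024, 0], "spin": -0.05}, {"jaw": 0.026, "pos": [0, -0.0024, 0], "spin": -0.05}, {"jaw": 0.026, "pos": [0, -0.0024, 0], "spin": -0.05}, {"jaw": 0.026, "pos": [0, -0.0024, 0], "spin": -0.05}]' > next.json && python3 nudge.py next.json|tail -1;python3 w.py c; echo '[{"jaw": 0.026, "pos": [0, -0.0014, 0], "spin": -0.03}, {"jaw": 0.026, "pos": [0, -0.0014, 0], "spin": -0.03}, {"jaw": 0.026, "pos": [0, -0.0014, 0], "spin": -0.03}, {"jaw": 0.026, "pos": [0, -0.0014, 0], "spin": -0.03}, {"jaw": 0.026, "pos": [0, -0.0014, 0], "spin": -0.03}, {"jaw": 0.026, "pos": [0, -0.0014, 0], "spin": -0.03}]' > next.json && python3 nudge.py next.json|tail -1;python3 w.py c; done
```

```text
gripper_force: 1.0
t10.33 tool th -0.244 r 0.0476 z 0.0755 w 0.0259 | F tang(cw) 1.4  F [-1.7 -0.5  0.9]  lever if cw-push -0.369, ccw-push -0.120 q6 -0.34
gripper_force: 1.9
t10.83 tool th -0.271 r 0.0476 z 0.0755 w 0.0260 | F tang(cw) 4.7  F [-4.7  0.9  1.5]  lever if cw-push -0.397, ccw-push -0.145 q6 -0.31
```

The back stop is felt at 4.7 N. I'll centre the fingers, open them and lift.

```bash
echo '[{"jaw": 0.026, "pos": [-0.0004, 0.006, 0], "spin": 0.12}, {"jaw": 0.036, "pos": [-0.0015, 0.012, 0], "spin": 0.24}, {"jaw": 0.044, "pos": [-0.0015, 0.012, 0], "spin": 0.24}, {"jaw": 0.044, "pos": [-0.0015, 0.012, 0], "spin": 0.24}, {"jaw": 0.044, "pos": [-0.0015, 0.012, -0.03], "spin": 0.24}, {"jaw": 0.044, "pos": [-0.0015, 0.012, -0.055], "spin": 0.24}, {"jaw": 0.044, "pos": [-0.0015, 0.012, -0.055], "spin": 0.24}, {"jaw": 0.044, "pos": [-0.0015, 0.012, -0.055], "spin": 0.24}]' > next.json && python3 nudge.py next.json
python3 - <<'E'
from g import *
where("c");a,c=to("b",.35,.13,yofs=np.pi);print(a.round(4),c)
E
```

```text
t: 11.5
eef_pos: [0.5139, -0.186, 0.1323]
ee_rot: [-3.137, 0.002, -2.113]
force: [0.3, 0.6, 0.0]
width: 0.0441
gripper_force: 0.0
t11.50 tool th -0.061 r 0.0467 z 0.1323 w 0.0441 | F tang(cw) 0.0  F [0.3 0.6 0. ]  lever if cw-push -0.383, ccw-push 0.260 q6 -0.55
[-1.5780e-01  9.0500e-02  2.3000e-03 -2.7376e+00] (np.float64(0.5177783101724763), np.float64(-0.004190666865212252), 0.13, np.float64(6.9079516944184185))
```

```bash
echo '[{"jaw": 0.044, "pos": [-0.04, 0.023, 0], "spin": -0.12}, {"jaw": 0.044, "pos": [-0.08, 0.046, 0], "spin": -0.24}, {"jaw": 0.044, "pos": [-0.12, 0.069, 0], "spin": -0.36}, {"jaw": 0.044, "pos": [-0.1578, 0.0905, 0], "spin": -0.48}, {"jaw": 0.044, "pos": [-0.1578, 0.0905, 0], "spin": -2.7376}, {"jaw": 0.044, "pos": [-0.1578, 0.0905, 0], "spin": -2.7376}, {"jaw": 0.044, "pos": [-0.1578, 0.0905, 0], "spin": -2.7376}, {"jaw": 0.044, "pos": [-0.1578, 0.0905, 0], "spin": -2.7376}, {"jaw": 0.044, "pos": [-0.1578, 0.0905, 0], "spin": -2.7376}, {"jaw": 0.044, "pos": [-0.1578, 0.0905, 0], "spin": -2.7376}, {"jaw": 0.044, "pos": [-0.1578, 0.0905, 0], "spin": -2.7376}, {"jaw": 0.044, "pos": [-0.1578, 0.0905, 0], "spin": -2.7376}, {"jaw": 0.044, "pos": [-0.1578, 0.0905, 0], "spin": -2.7376}, {"jaw": 0.044, "pos": [-0.1578, 0.0905, 0], "spin": -2.7376}, {"jaw": 0.044, "pos": [-0.1578, 0.0905, 0], "spin": -2.7376}, {"jaw": 0.044, "pos": [-0.1578, 0.0905, 0], "spin": -2.7376}, {"jaw": 0.044, "pos": [-0.1578, 0.0905, 0], "spin": -2.7376}, {"jaw": 0.044, "pos": [-0.1578, 0.0905, 0], "spin": -2.7376}, {"jaw": 0.044, "pos": [-0.1578, 0.0905, 0], "spin": -2.7376}, {"jaw": 0.044, "pos": [-0.1578, 0.0905, 0], "spin": -2.7376}]' > next.json && python3 nudge.py next.json
python3 - <<'E'
from g import *
where("b");a,c=to("b",.35,.13,yofs=np.pi);print(a.round(4),c)
E
```

```text
t: 13.17
eef_pos: [0.5165, -0.004, 0.1297]
ee_rot: [-3.141, 0.001, 0.372]
force: [-0.1, 0.0, 0.3]
width: 0.0439
gripper_force: 0.0
t13.17 tool th 0.369 r 0.0480 z 0.1297 w 0.0439 | F tang(cw) 0.1  F [-0.1  0.   0.3]  lever if cw-push 0.056, ccw-push 0.681 q6 1.57
[ 0.0011  0.0006 -0.0003 -0.2525] (np.float64(0.5177783101724763), np.float64(-0.004190666865212252), 0.13, np.float64(6.9079516944184185))
```

```bash
echo '[{"jaw": 0.044, "pos": [0.001, 0.0006, 0], "spin": -0.12}, {"jaw": 0.044, "pos": [0.001, 0.0006, 0], "spin": -0.24}, {"jaw": 0.044, "pos": [0.001, 0.0006, 0], "spin": -0.25}, {"jaw": 0.044, "pos": [0.001, 0.0006, 0.03], "spin": -0.25}, {"jaw": 0.044, "pos": [0.001, 0.0006, 0.0535], "spin": -0.25}, {"jaw": 0.044, "pos": [0.001, 0.0006, 0.0535], "spin": -0.25}, {"jaw": 0.026, "pos": [0.001, 0.0006, 0.0535], "spin": -0.25}, {"jaw": 0.026, "pos": [0.001, 0.0006, 0.0535], "spin": -0.25}, {"jaw": 0.026, "pos": [0.001, 0.0006, 0.0535], "spin": -0.25}, {"jaw": 0.026, "pos": [0.001, 0.0006, 0.0535], "spin": -0.25}]' > next.json && python3 nudge.py next.json
python3 - <<'E'
from g import *
where("b")
for d in (.1,.2,.3,.4,.5,.6,.7,.8,.9,1.0):print(d,(.047*(1-np.cos(d))).round(4),(-.047*np.sin(d)).round(4))
E
```

```text
t: 14.0
eef_pos: [0.5185, -0.0039, 0.0783]
ee_rot: [3.141, -0.002, 0.613]
force: [-1.1, 0.2, 0.5]
width: 0.0272
gripper_force: 0.0
t14.00 tool th 0.345 r 0.0463 z 0.0783 w 0.0272 | F tang(cw) 0.9  F [-1.1  0.2  0.5]  lever if cw-push 0.202, ccw-push 0.488 q6 1.81
0.1 0.0002 -0.0047
0.2 0.0009 -0.0093
0.3 0.0021 -0.0139
0.4 0.0037 -0.0183
0.5 0.0058 -0.0225
0.6 0.0082 -0.0265
0.7 0.0111 -0.0303
0.8 0.0143 -0.0337
0.9 0.0178 -0.0368
1.0 0.0216 -0.0395
```

```bash
echo '[{"jaw": 0.026, "pos": [0.0002, -0.0047, 0], "spin": 0.1}, {"jaw": 0.026, "pos": [0.0009, -0.0093, 0], "spin": 0.2}, {"jaw": 0.026, "pos": [0.0021, -0.0139, 0], "spin": 0.3}, {"jaw": 0.026, "pos": [0.0037, -0.0183, 0], "spin": 0.4}, {"jaw": 0.026, "pos": [0.0037, -0.0183, 0], "spin": 0.4}, {"jaw": 0.026, "pos": [0.0037, -0.0183, 0], "spin": 0.4}, {"jaw": 0.026, "pos": [0.0037, -0.0183, 0], "spin": 0.4}]' > next.json && python3 nudge.py next.json | tail -1; python3 w.py b; echo '[{"jaw": 0.026, "pos": [0, -0.0024, 0], "spin": 0.05}, {"jaw": 0.026, "pos": [0.0002, -0.0047, 0], "spin": 0.1}, {"jaw": 0.026, "pos": [0.0002, -0.0047, 0], "spin": 0.1}, {"jaw": 0.026, "pos": [0.0002, -0.0047, 0], "spin": 0.1}, {"jaw": 0.026, "pos": [0.0002, -0.0047, 0], "spin": 0.1}]' > next.json && python3 nudge.py next.json | tail -1; python3 w.py b
```

```text
gripper_force: 0.0
t14.58 tool th 0.750 r 0.0467 z 0.0776 w 0.0264 | F tang(cw) -0.3  F [ 0.1 -0.3  0. ]  lever if cw-push 0.618, ccw-push 0.882 q6 1.38
gripper_force: 0.0
t15.00 tool th 0.848 r 0.0470 z 0.0771 w 0.0259 | F tang(cw) -0.7  F [ 0.4 -0.6 -0.4]  lever if cw-push 0.721, ccw-push 0.974 q6 1.27
```

```bash
echo '[{"jaw": 0.026, "pos": [0, -0.0024, 0], "spin": 0.05}, {"jaw": 0.026, "pos": [0.0002, -0.0047, 0], "spin": 0.1}, {"jaw": 0.026, "pos": [0.0002, -0.0047, 0], "spin": 0.1}, {"jaw": 0.026, "pos": [0.0002, -0.0047, 0], "spin": 0.1}, {"jaw": 0.026, "pos": [0.0002, -0.0047, 0], "spin": 0.1}]' > next.json && python3 nudge.py next.json | tail -1; python3 w.py b
```

```text
gripper_force: 0.0
t15.42 tool th 0.949 r 0.0470 z 0.0770 w 0.0258 | F tang(cw) 1.3  F [ 0.3  1.3 -0.2]  lever if cw-push 0.823, ccw-push 1.075 q6 1.16
```

```bash
echo '[{"jaw": 0.026, "pos": [0, -0.0024, 0], "spin": 0.05}, {"jaw": 0.026, "pos": [0.0002, -0.0047, 0], "spin": 0.1}, {"jaw": 0.026, "pos": [0.0002, -0.0047, 0], "spin": 0.1}, {"jaw": 0.026, "pos": [0.0002, -0.0047, 0], "spin": 0.1}, {"jaw": 0.026, "pos": [0.0002, -0.0047, 0], "spin": 0.1}]' > next.json && python3 nudge.py next.json | tail -1; python3 w.py b
```

```text
gripper_force: 0.0
t15.83 tool th 1.050 r 0.0470 z 0.0770 w 0.0259 | F tang(cw) 0.5  F [-0.1  0.5  0.3]  lever if cw-push 0.923, ccw-push 1.177 q6 1.05
```

```bash
echo '[{"jaw": 0.026, "pos": [0, -0.0024, 0], "spin": 0.05}, {"jaw": 0.026, "pos": [0.0002, -0.0047, 0], "spin": 0.1}, {"jaw": 0.026, "pos": [0.0002, -0.0047, 0], "spin": 0.1}, {"jaw": 0.026, "pos": [0.0002, -0.0047, 0], "spin": 0.1}, {"jaw": 0.026, "pos": [0.0002, -0.0047, 0], "spin": 0.1}]' > next.json && python3 nudge.py next.json | tail -1; python3 w.py b
```

```text
gripper_force: 0.0
t16.25 tool th 1.150 r 0.0469 z 0.0770 w 0.0261 | F tang(cw) 0.4  F [-0.2  0.4  0.4]  lever if cw-push 1.021, ccw-push 1.279 q6 0.94
```

Run:
```python
from g import *
im=cam.grab_frame("scene")[130:280,250:450,::-1]
cv2.imwrite("pics/s4.png",cv2.resize(im,None,fx=4,fy=4,interpolation=cv2.INTER_CUBIC))
for l,th in(("b",.35),("b",.8),("b",.9),("b",1.0),("c",0),("c",.1),("c",.2),("c",.32)):
    f=Y0-th;P=[*(np.array(HUB[l])+.068*np.array([np.cos(f),np.sin(f)])),.093];print(l,th,((proj("scene",P)-[250,130])*4).round())
```

```text
b 0.35 [376. 323.]
b 0.8 [358. 359.]
b 0.9 [350. 366.]
b 1.0 [342. 372.]
c 0 [586. 178.]
c 0.1 [589. 185.]
c 0.2 [591. 192.]
c 0.32 [592. 201.]
```

View pics/s4.png

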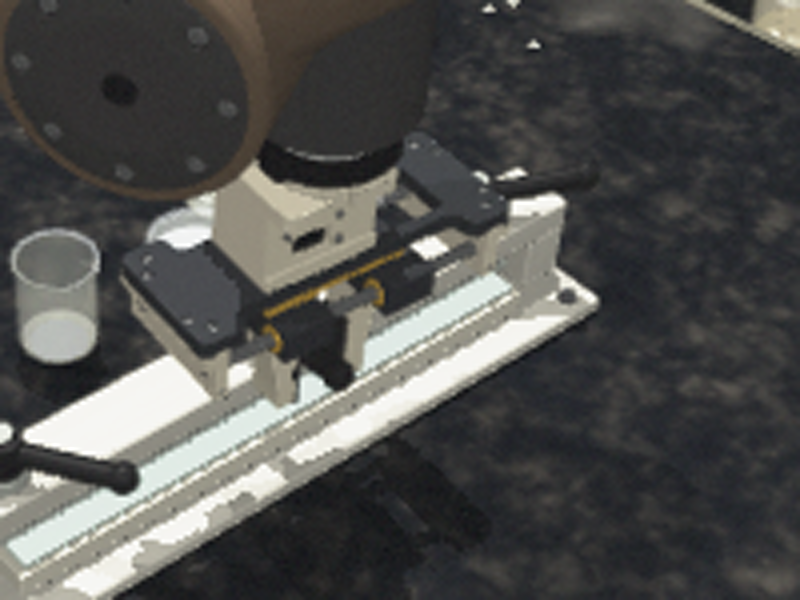

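Lever b's ball is at (341,376), which puts it at about 1.0 and running freely. Lever c's ball is at (584,177), so it is at 0. I'll run b on.

```bash
echo '[{"jaw": 0.026, "pos": [0.0002, -0.0047, 0], "spin": 0.1}, {"jaw": 0.026, "pos": [0.0009, -0.0093, 0], "spin": 0.2}, {"jaw": 0.026, "pos": [0.0021, -0.0139, 0], "spin": 0.3}, {"jaw": 0.026, "pos": [0.0037, -0.0183, 0], "spin": 0.4}, {"jaw": 0.026, "pos": [0.0058, -0.0225, 0], "spin": 0.5}, {"jaw": 0.026, "pos": [0.0082, -0.0265, 0], "spin": 0.6}, {"jaw": 0.026, "pos": [0.0111, -0.0303, 0], "spin": 0.7}, {"jaw": 0.026, "pos": [0.0143, -0.0337, 0], "spin": 0.8}, {"jaw": 0.026, "pos": [0.0143, -0.0337, 0], "spin": 0.8}, {"jaw": 0.026, "pos": [0.0143, -0.0337, 0], "spin": 0.8}, {"jaw": 0.026, "pos": [0.0143, -0.0337, 0], "spin": 0.8}]' > next.json && python3 nudge.py next.json|tail -1;python3 w.py b; echo '[{"jaw": 0.026, "pos": [0, -0.0024, 0], "spin": 0.05}, {"jaw": 0.026, "pos": [0.0002, -0.0047, 0], "spin": 0.1}, {"jaw": 0.026, "pos": [0.0002, -0.0047, 0], "spin": 0.1}, {"jaw": 0.026, "pos": [0.0002, -0.0047, 0], "spin": 0.1}, {"jaw": 0.026, "pos": [0.0002, -0.0047, 0], "spin": 0.1}]' > next.json && python3 nudge.py next.json | tail -1; python3 w.py b
```

```text
gripper_force: 0.0
t17.22 tool th 1.955 r 0.0465 z 0.0771 w 0.0260 | F tang(cw) -0.2  F [ 0.  -0.4  0.7]  lever if cw-push 1.826, ccw-push 2.084 q6 0.10
gripper_force: 0.2
t17.63 tool th 2.054 r 0.0465 z 0.0771 w 0.0264 | F tang(cw) -0.1  F [-0.4  0.5 -0.8]  lever if cw-push 1.920, ccw-push 2.187 q6 0.00
```

```bash
echo '[{"jaw": 0.026, "pos": [0, -0.0024, 0], "spin": 0.05}, {"jaw": 0.026, "pos": [0, -0.0024, 0], "spin": 0.05}, {"jaw": 0.026, "pos": [0, -0.0024, 0], "spin": 0.05}, {"jaw": 0.026, "pos": [0, -0.0024, 0], "spin": 0.05}, {"jaw": 0.026, "pos": [0, -0.0024, 0], "spin": 0.05}, {"jaw": 0.026, "pos": [0, -0.0024, 0], "spin": 0.05}]' > next.json && python3 nudge.py next.json | tail -1; python3 w.py b
```

```text
gripper_force: 0.4
t18.13 tool th 2.107 r 0.0466 z 0.0771 w 0.0259 | F tang(cw) -0.1  F [-0.3  0.3 -0.4]  lever if cw-push 1.979, ccw-push 2.235 q6 -0.05
```

```bash
echo '[{"jaw": 0.026, "pos": [0, -0.0024, 0], "spin": 0.05}, {"jaw": 0.026, "pos": [0, -0.0024, 0], "spin": 0.05}, {"jaw": 0.026, "pos": [0, -0.0024, 0], "spin": 0.05}, {"jaw": 0.026, "pos": [0, -0.0024, 0], "spin": 0.05}, {"jaw": 0.026, "pos": [0, -0.0024, 0], "spin": 0.05}, {"jaw": 0.026, "pos": [0, -0.0024, 0], "spin": 0.05}]' > next.json && python3 nudge.py next.json | tail -1; python3 w.py b
```

```text
gripper_force: 0.9
t18.63 tool th 2.156 r 0.0467 z 0.0770 w 0.0258 | F tang(cw) -1.6  F [-1.4 -0.7 -0.2]  lever if cw-push 2.030, ccw-push 2.283 q6 -0.10
```

```bash
echo '[{"jaw": 0.026, "pos": [0, -0.0014, 0], "spin": 0.03}, {"jaw": 0.026, "pos": [0, -0.0014, 0], "spin": 0.03}, {"jaw": 0.026, "pos": [0, -0.0014, 0], "spin": 0.03}, {"jaw": 0.026, "pos": [0, -0.0014, 0], "spin": 0.03}, {"jaw": 0.026, "pos": [0, -0.0014, 0], "spin": 0.03}, {"jaw": 0.026, "pos": [0, -0.0014, 0], "spin": 0.03}]' > next.json && python3 nudge.py next.json | tail -1; python3 w.py b
```

```text
gripper_force: 1.5
t19.13 tool th 2.185 r 0.0467 z 0.0770 w 0.0260 | F tang(cw) -3.4  F [-3.4 -0.6  0.9]  lever if cw-push 2.056, ccw-push 2.313 q6 -0.13
```

```bash
echo '[{"jaw": 0.026, "pos": [0, -0.0014, 0], "spin": 0.03}, {"jaw": 0.026, "pos": [0, -0.0014, 0], "spin": 0.03}, {"jaw": 0.026, "pos": [0, -0.0014, 0], "spin": 0.03}, {"jaw": 0.026, "pos": [0, -0.0014, 0], "spin": 0.03}, {"jaw": 0.026, "pos": [0, -0.0014, 0], "spin": 0.03}, {"jaw": 0.026, "pos": [0, -0.0014, 0], "spin": 0.03}]' > next.json && python3 nudge.py next.json | tail -1; python3 w.py b
echo '[{"jaw": 0.026, "pos": [0.0004, 0.006, 0], "spin": -0.12}, {"jaw": 0.036, "pos": [0.0015, 0.0115, 0], "spin": -0.24}, {"jaw": 0.044, "pos": [0.0015, 0.0115, 0], "spin": -0.24}, {"jaw": 0.044, "pos": [0.0015, 0.0115, 0], "spin": -0.24}, {"jaw": 0.044, "pos": [0.0015, 0.0115, -0.03], "spin": -0.24}, {"jaw": 0.044, "pos": [0.0015, 0.0115, -0.053], "spin": -0.24}, {"jaw": 0.044, "pos": [0.0015, 0.0115, -0.053], "spin": -0.24}, {"jaw": 0.044, "pos": [0.0015, 0.0115, -0.053], "spin": -0.24}]' > next.json && python3 nudge.py next.json
python3 - <<'E'
from g import *
where("b");a,c=to("a",.48,.13,yofs=np.pi);print(a.round(4),c)
E
```

```text
gripper_force: 2.0
t19.63 tool th 2.215 r 0.0468 z 0.0770 w 0.0260 | F tang(cw) -3.6  F [-3.9  0.2  0.5]  lever if cw-push 2.087, ccw-push 2.344 q6 -0.16
t: 20.3
eef_pos: [0.5325, 0.0633, 0.1318]
ee_rot: [-3.137, -0.001, -1.01]
force: [-1.4, -0.2, -0.1]
width: 0.0441
gripper_force: 0.0
t20.30 tool th 2.015 r 0.0464 z 0.1318 w 0.0441 | F tang(cw) -1.3  F [-1.4 -0.2 -0.1]  lever if cw-push 1.691, ccw-push 2.340 q6 0.08
[-0.0902 -0.057   0.0018 -1.5048] (np.float64(0.5327362560138975), np.float64(0.16998317487965273), 0.13, np.float64(6.7779516944184195))
```

```bash
echo '[{"jaw": 0.044, "pos": [-0.03, -0.019, 0], "spin": -0.12}, {"jaw": 0.044, "pos": [-0.06, -0.038, 0], "spin": -0.24}, {"jaw": 0.044, "pos": [-0.09, -0.057, 0], "spin": -0.36}, {"jaw": 0.044, "pos": [-0.0902, -0.057, 0], "spin": -1.505}, {"jaw": 0.044, "pos": [-0.0902, -0.057, 0], "spin": -1.505}, {"jaw": 0.044, "pos": [-0.0902, -0.057, 0], "spin": -1.505}, {"jaw": 0.044, "pos": [-0.0902, -0.057, 0], "spin": -1.505}, {"jaw": 0.044, "pos": [-0.0902, -0.057, 0], "spin": -1.505}, {"jaw": 0.044, "pos": [-0.0902, -0.057, 0], "spin": -1.505}, {"jaw": 0.044, "pos": [-0.0902, -0.057, 0], "spin": -1.505}, {"jaw": 0.044, "pos": [-0.0902, -0.057, 0], "spin": -1.505}, {"jaw": 0.044, "pos": [-0.0902, -0.057, 0], "spin": -1.505}, {"jaw": 0.044, "pos": [-0.0902, -0.057, 0], "spin": -1.505}, {"jaw": 0.044, "pos": [-0.0902, -0.057, 0], "spin": -1.505}, {"jaw": 0.044, "pos": [-0.0902, -0.057, 0], "spin": -1.505}]' > next.json && python3 nudge.py next.json>/dev/null
python3 - <<'E'
from g import *
where("a");a,c=to("a",.48,.077,yofs=np.pi);print(a.round(4),c)
E
```

```text
t21.55 tool th 0.488 r 0.0493 z 0.1296 w 0.0437 | F tang(cw) 0.2  F [-0.3  0.1  0.7]  lever if cw-push 0.186, ccw-push 0.789 q6 1.40
[ 0.0023  0.0004  0.0526 -0.0014] (np.float64(0.5327362560138975), np.float64(0.16998317487965273), 0.077, np.float64(6.7779516944184195))
```

```bash
echo '[{"jaw": 0.044, "pos": [0.002, 0, 0]}, {"jaw": 0.044, "pos": [0.002, 0, 0.03]}, {"jaw": 0.044, "pos": [0.002, 0, 0.0525]}, {"jaw": 0.044, "pos": [0.002, 0, 0.0525]}, {"jaw": 0.026, "pos": [0.002, 0, 0.0525]}, {"jaw": 0.026, "pos": [0.002, 0, 0.0525]}, {"jaw": 0.026, "pos": [0.002, 0, 0.0525]}, {"jaw": 0.026, "pos": [0.002, 0, 0.0525]}]' > next.json && python3 nudge.py next.json|tail -1; python3 w.py a; echo '[{"jaw": 0.026, "pos": [0.0002, -0.0047, 0], "spin": 0.1}, {"jaw": 0.026, "pos": [0.0009, -0.0093, 0], "spin": 0.2}, {"jaw": 0.026, "pos": [0.0021, -0.0139, 0], "spin": 0.3}, {"jaw": 0.026, "pos": [0.0021, -0.0139, 0], "spin": 0.3}, {"jaw": 0.026, "pos": [0.0021, -0.0139, 0], "spin": 0.3}]' > next.json && python3 nudge.py next.json | tail -1; python3 w.py a; echo '[{"jaw": 0.026, "pos": [0, -0.0024, 0], "spin": 0.05}, {"jaw": 0.026, "pos": [0.0002, -0.0047, 0], "spin": 0.1}, {"jaw": 0.026, "pos": [0.0002, -0.0047, 0], "spin": 0.1}, {"jaw": 0.026, "pos": [0.0002, -0.0047, 0], "spin": 0.1}, {"jaw": 0.026, "pos": [0.0002, -0.0047, 0], "spin": 0.1}]' > next.json && python3 nudge.py next.json | tail -1; python3 w.py a
```

```text
gripper_force: 0.0
t22.22 tool th 0.490 r 0.0463 z 0.0790 w 0.0270 | F tang(cw) -0.6  F [ 0.2 -0.6 -0.2]  lever if cw-push 0.349, ccw-push 0.630 q6 1.41
gripper_force: 0.0
t22.63 tool th 0.791 r 0.0471 z 0.0783 w 0.0257 | F tang(cw) 1.2  F [0.2 1.3 0.3]  lever if cw-push 0.667, ccw-push 0.916 q6 1.09
gripper_force: 0.0
t23.05 tool th 0.882 r 0.0475 z 0.0777 w 0.0261 | F tang(cw) 0.9  F [-0.8  0.9 -0.6]  lever if cw-push 0.755, ccw-push 1.009 q6 0.98
```

```bash
echo '[{"jaw": 0.026, "pos": [0, -0.0024, 0], "spin": 0.05}, {"jaw": 0.026, "pos": [0.0002, -0.0047, 0], "spin": 0.1}, {"jaw": 0.026, "pos": [0.0002, -0.0047, 0], "spin": 0.1}, {"jaw": 0.026, "pos": [0.0002, -0.0047, 0], "spin": 0.1}, {"jaw": 0.026, "pos": [0.0002, -0.0047, 0], "spin": 0.1}]' > next.json && python3 nudge.py next.json | tail -1; python3 w.py a
```

```text
gripper_force: 0.0
t23.47 tool th 0.981 r 0.0477 z 0.0775 w 0.0258 | F tang(cw) 0.5  F [ 0.3  0.5 -0.1]  lever if cw-push 0.857, ccw-push 1.104 q6 0.87
```

```bash
echo '[{"jaw": 0.026, "pos": [0, -0.0024, 0], "spin": 0.05}, {"jaw": 0.026, "pos": [0.0002, -0.0047, 0], "spin": 0.1}, {"jaw": 0.026, "pos": [0.0002, -0.0047, 0], "spin": 0.1}, {"jaw": 0.026, "pos": [0.0002, -0.0047, 0], "spin": 0.1}, {"jaw": 0.026, "pos": [0.0002, -0.0047, 0], "spin": 0.1}]' > next.json && python3 nudge.py next.json | tail -1; python3 w.py a
```

```text
gripper_force: 0.0
t23.88 tool th 1.080 r 0.0477 z 0.0775 w 0.0259 | F tang(cw) -0.9  F [ 0.5 -0.9  0.7]  lever if cw-push 0.956, ccw-push 1.204 q6 0.76
```

```bash
echo '[{"jaw": 0.026, "pos": [0, -0.0024, 0], "spin": 0.05}, {"jaw": 0.026, "pos": [0.0002, -0.0047, 0], "spin": 0.1}, {"jaw": 0.026, "pos": [0.0002, -0.0047, 0], "spin": 0.1}, {"jaw": 0.026, "pos": [0.0002, -0.0047, 0], "spin": 0.1}, {"jaw": 0.026, "pos": [0.0002, -0.0047, 0], "spin": 0.1}]' > next.json && python3 nudge.py next.json | tail -1; python3 w.py a
```

```text
gripper_force: 0.0
t24.30 tool th 1.180 r 0.0478 z 0.0776 w 0.0259 | F tang(cw) -0.8  F [-0.3 -0.7  0.5]  lever if cw-push 1.055, ccw-push 1.304 q6 0.66
```

```bash
echo '[{"jaw": 0.026, "pos": [0, -0.0024, 0], "spin": 0.05}, {"jaw": 0.026, "pos": [0.0002, -0.0047, 0], "spin": 0.1}, {"jaw": 0.026, "pos": [0.0002, -0.0047, 0], "spin": 0.1}, {"jaw": 0.026, "pos": [0.0002, -0.0047, 0], "spin": 0.1}, {"jaw": 0.026, "pos": [0.0002, -0.0047, 0], "spin": 0.1}]' > next.json && python3 nudge.py next.json | tail -1; python3 w.py a
```

```text
gripper_force: 0.0
t24.72 tool th 1.279 r 0.0478 z 0.0776 w 0.0258 | F tang(cw) -0.2  F [ 0.3 -0.3 -0.7]  lever if cw-push 1.155, ccw-push 1.402 q6 0.55
```

Lever a is free past 0.95, so it is sound. I'll run it to snug.

```bash
echo '[{"jaw": 0.026, "pos": [0.0002, -0.0047, 0], "spin": 0.1}, {"jaw": 0.026, "pos": [0.0009, -0.0093, 0], "spin": 0.2}, {"jaw": 0.026, "pos": [0.0021, -0.0139, 0], "spin": 0.3}, {"jaw": 0.026, "pos": [0.0037, -0.0183, 0], "spin": 0.4}, {"jaw": 0.026, "pos": [0.0058, -0.0225, 0], "spin": 0.5}, {"jaw": 0.026, "pos": [0.0082, -0.0265, 0], "spin": 0.6}, {"jaw": 0.026, "pos": [0.0111, -0.0303, 0], "spin": 0.7}, {"jaw": 0.026, "pos": [0.0111, -0.0303, 0], "spin": 0.7}, {"jaw": 0.026, "pos": [0.0111, -0.0303, 0], "spin": 0.7}, {"jaw": 0.026, "pos": [0.0111, -0.0303, 0], "spin": 0.7}]' > next.json && python3 nudge.py next.json|tail -1;python3 w.py a; echo '[{"jaw": 0.026, "pos": [0, -0.0024, 0], "spin": 0.05}, {"jaw": 0.026, "pos": [0.0002, -0.0047, 0], "spin": 0.1}, {"jaw": 0.026, "pos": [0.0002, -0.0047, 0], "spin": 0.1}, {"jaw": 0.026, "pos": [0.0002, -0.0047, 0], "spin": 0.1}, {"jaw": 0.026, "pos": [0.0002, -0.0047, 0], "spin": 0.1}]' > next.json && python3 nudge.py next.json | tail -1; python3 w.py a
```

```text
gripper_force: 0.0
t25.55 tool th 1.966 r 0.0476 z 0.0776 w 0.0263 | F tang(cw) 0.3  F [ 0.4 -0.1  0.6]  lever if cw-push 1.837, ccw-push 2.095 q6 -0.16
gripper_force: 0.2
t25.97 tool th 2.064 r 0.0476 z 0.0776 w 0.0261 | F tang(cw) -0.2  F [-0.2 -0.   0.4]  lever if cw-push 1.937, ccw-push 2.190 q6 -0.26
```

```bash
echo '[{"jaw": 0.026, "pos": [0, -0.0024, 0], "spin": 0.05}, {"jaw": 0.026, "pos": [0, -0.0024, 0], "spin": 0.05}, {"jaw": 0.026, "pos": [0, -0.0024, 0], "spin": 0.05}, {"jaw": 0.026, "pos": [0, -0.0024, 0], "spin": 0.05}, {"jaw": 0.026, "pos": [0, -0.0024, 0], "spin": 0.05}, {"jaw": 0.026, "pos": [0, -0.0024, 0], "spin": 0.05}]' > next.json && python3 nudge.py next.json | tail -1; python3 w.py a
```

```text
gripper_force: 0.6
t26.47 tool th 2.115 r 0.0477 z 0.0776 w 0.0262 | F tang(cw) -1.7  F [-1.7 -0.3 -0.8]  lever if cw-push 1.987, ccw-push 2.243 q6 -0.31
```

```bash
echo '[{"jaw": 0.026, "pos": [0, -0.0014, 0], "spin": 0.03}, {"jaw": 0.026, "pos": [0, -0.0014, 0], "spin": 0.03}, {"jaw": 0.026, "pos": [0, -0.0014, 0], "spin": 0.03}, {"jaw": 0.026, "pos": [0, -0.0014, 0], "spin": 0.03}, {"jaw": 0.026, "pos": [0, -0.0014, 0], "spin": 0.03}, {"jaw": 0.026, "pos": [0, -0.0014, 0], "spin": 0.03}]' > next.json && python3 nudge.py next.json | tail -1; python3 w.py a
```

```text
gripper_force: 1.1
t26.97 tool th 2.143 r 0.0477 z 0.0775 w 0.0258 | F tang(cw) -1.8  F [-1.4 -1.1  0.9]  lever if cw-push 2.019, ccw-push 2.266 q6 -0.34
```

```bash
echo '[{"jaw": 0.026, "pos": [0, -0.0014, 0], "spin": 0.03}, {"jaw": 0.026, "pos": [0, -0.0014, 0], "spin": 0.03}, {"jaw": 0.026, "pos": [0, -0.0014, 0], "spin": 0.03}, {"jaw": 0.026, "pos": [0, -0.0014, 0], "spin": 0.03}, {"jaw": 0.026, "pos": [0, -0.0014, 0], "spin": 0.03}, {"jaw": 0.026, "pos": [0, -0.0014, 0], "spin": 0.03}]' > next.json && python3 nudge.py next.json | tail -1; python3 w.py a
```

```text
gripper_force: 1.5
t27.47 tool th 2.172 r 0.0477 z 0.0775 w 0.0260 | F tang(cw) -3.0  F [-3.4  0.3  0.6]  lever if cw-push 2.047, ccw-push 2.298 q6 -0.37
```

```bash
echo '[{"jaw": 0.026, "pos": [0, -0.0014, 0], "spin": 0.03}, {"jaw": 0.026, "pos": [0, -0.0014, 0], "spin": 0.03}, {"jaw": 0.026, "pos": [0, -0.0014, 0], "spin": 0.03}, {"jaw": 0.026, "pos": [0, -0.0014, 0], "spin": 0.03}, {"jaw": 0.026, "pos": [0, -0.0014, 0], "spin": 0.03}, {"jaw": 0.026, "pos": [0, -0.0014, 0], "spin": 0.03}]' > next.json && python3 nudge.py next.json | tail -1; python3 w.py a
```

```text
gripper_force: 1.9
t27.97 tool th 2.202 r 0.0477 z 0.0775 w 0.0261 | F tang(cw) -3.6  F [-3.8  0.1  0.3]  lever if cw-push 2.075, ccw-push 2.329 q6 -0.39
```

```bash
echo '[{"jaw": 0.026, "pos": [0.0004, 0.006, 0], "spin": -0.12}, {"jaw": 0.036, "pos": [0.0015, 0.0115, 0], "spin": -0.24}, {"jaw": 0.044, "pos": [0.0015, 0.0115, 0], "spin": -0.24}, {"jaw": 0.044, "pos": [0.0015, 0.0115, 0], "spin": -0.24}, {"jaw": 0.044, "pos": [0.0015, 0.0115, -0.03], "spin": -0.24}, {"jaw": 0.044, "pos": [0.0015, 0.0115, -0.06], "spin": -0.24}, {"jaw": 0.044, "pos": [0.0015, 0.0115, -0.1], "spin": -0.24}, {"jaw": 0.044, "pos": [0.0015, 0.0115, -0.14], "spin": -0.24}, {"jaw": 0.044, "pos": [0.0015, 0.0115, -0.14], "spin": -0.24}]' > next.json && python3 nudge.py next.json
python3 - <<'E'
from g import *
w=np.array(monitor.get_state()["eef_pos"]);y=monitor.get_state()["ee_rot"][2]
d=rz(y).T@(np.array([.45,-.40])-w[:2]);print("to park",d[0].round(3),-d[1].round(3))
E
```

```text
t: 28.72
eef_pos: [0.5524, 0.2343, 0.2271]
ee_rot: [-3.127, -0.001, -1.005]
force: [1.4, 1.1, 1.9]
width: 0.0439
gripper_force: 0.0
to park 0.48 0.427
```

Next I'll move clear at this height and check the final angles.

```bash
echo '[{"jaw": 0.044, "pos": [0.48, 0.427, -0.14], "spin": -0.24}, {"jaw": 0.044, "pos": [0.48, 0.427, 0]}, {"jaw": 0.044, "pos": [0.48, 0.427, 0]}, {"jaw": 0.044, "pos": [0.48, 0.427, 0]}, {"jaw": 0.044, "pos": [0.48, 0.427, 0]}, {"jaw": 0.044, "pos": [0.48, 0.427, 0]}, {"jaw": 0.044, "pos": [0.48, 0.427, 0]}, {"jaw": 0.044, "pos": [0.48, 0.427, 0]}, {"jaw": 0.044, "pos": [0.48, 0.427, 0]}, {"jaw": 0.044, "pos": [0.48, 0.427, 0]}, {"jaw": 0.044, "pos": [0.48, 0.427, 0]}, {"jaw": 0.044, "pos": [0.48, 0.427, 0]}, {"jaw": 0.044, "pos": [0.48, 0.427, 0]}, {"jaw": 0.044, "pos": [0.48, 0.427, 0]}, {"jaw": 0.044, "pos": [0.48, 0.427, 0]}, {"jaw": 0.044, "pos": [0.48, 0.427, 0]}, {"jaw": 0.044, "pos": [0.48, 0.427, 0]}, {"jaw": 0.044, "pos": [0.48, 0.427, 0]}, {"jaw": 0.044, "pos": [0.48, 0.427, 0]}]' > next.json && python3 nudge.py next.json
python3 - <<'E'
from g import *
im=cam.grab_frame("top")[160:280,190:400,::-1]
cv2.imwrite("pics/t5.png",cv2.resize(im,None,fx=3.8,fy=3.8,interpolation=cv2.INTER_CUBIC))
s=cam.grab_frame("scene")[165:300,205:410,::-1]
cv2.imwrite("pics/s5.png",cv2.resize(s,None,fx=3.9,fy=3.9,interpolation=cv2.INTER_CUBIC))
E
```

```text
t: 30.3
eef_pos: [0.4469, -0.4023, 0.2175]
ee_rot: [-3.141, -0.0, -1.004]
force: [0.8, 0.6, 1.2]
width: 0.0437
gripper_force: 0.0
```

View pics/s5.png

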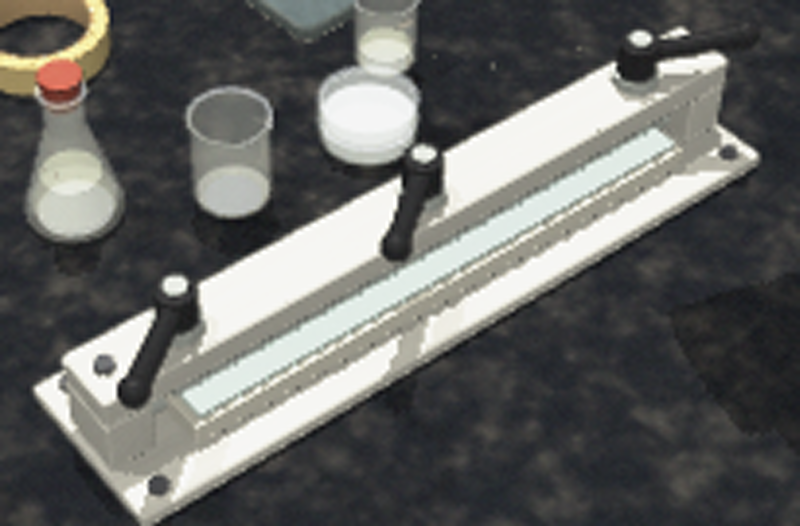

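View pics/t5.png

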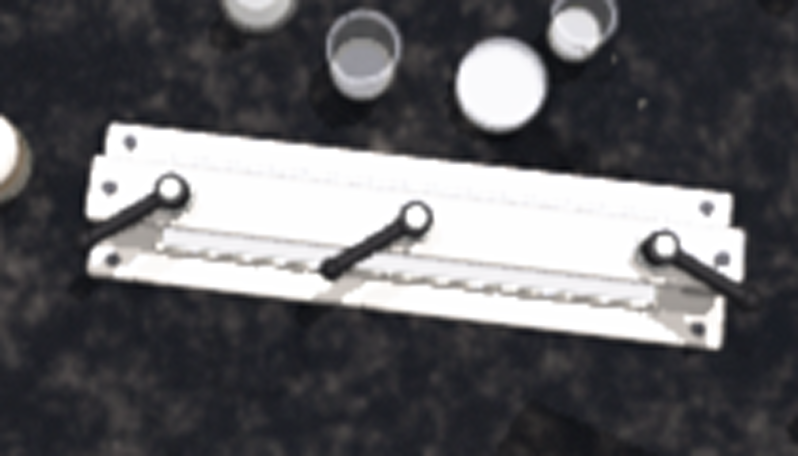

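Levers a and b point left and towards the robot, and c points right; the bystanders haven't moved. The scene-crop tips are at (134,390), (396,245) and (750,37), and the top-crop tips at (92,234), (331,269) and (746,297).

Run:
```python
from g import *
for l,s,t in(("a",(134,390),(92,234)),("b",(396,245),(331,269)),("c",(750,37),(746,297))):
    A=ray("scene",(s[0]+.5)/3.9-.5+205,(s[1]+.5)/3.9-.5+165,.093)[:2];B=ray("top",(t[0]+.5)/3.8-.5+190,(t[1]+.5)/3.8-.5+160,.093)[:2]
    v=(A+B)/2-HUB[l];th=Y0-np.arctan2(v[1],v[0])%(2*np.pi);print(l,np.hypot(*v).round(3),th.round(3),(A-B).round(4))
```

```text
a 0.063 2.009 [-0.0052  0.0054]
b 0.066 2.003 [-0.0008  0.0012]
c 0.067 -0.055 [-0.007  -0.0007]
```

```bash
python3 -c "
from station import arm, cam, monitor, ticket
print(ticket.job_done())"
```

```text
the job is handed in; nothing more can be done
None
```

I've handed the job in: the right lever (c) was the crossed one and is back on its back stop, the left (a) and middle (b) levers are snug, and the glassware and bottle were not touched.

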